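Feed a last carrier through the sprung gate of a setting unit

ROBOT

A 7-joint arm with a two-finger parallel gripper is mounted at the origin on the work surface. World frame = base frame: x ahead of the robot, y to its left, z up, the work surface at z = 0. Lengths are in mm, angles in rad, forces in N, time in s.
With the tool pointing down it reaches from about 425 to 875 mm from the base axis. Payload 4.7 kg.
Tool frame: the origin (TCP) lies at the very end of the fingers, on their centre line; the grasp point (between the pads) lies 19 mm behind it; z points along the fingers, y is the direction in which the jaws open and shut (so a half turn about z gives the same grasp; the last joint's range is limited). The gripper opens to 87 mm and grips with 3 to 60 N. Pads are 19 mm wide; open, the fingers measure 117 mm over their backs; the gripper's body (75 mm by 190 mm) begins 51 mm behind the grasp point.
Start: joints at [-1.261, 0.321, -0.07, 1.45, 0.023, 1.371, -0.057], TCP at [189.506, 621.782, 222.587] pointing down, gripper open.
Joint ranges: [-2.86, 2.86], [-0.3, 2.09], [-1.38, 1.24], [0.06, 2.45], [-1.56, 4.7], [0.09, 2.05], [-2.69, 2.69]. Speed limits (rad/s): [2.57, 2.57, 3.14, 3.14, 3.14, 3.14, 3.14].

INTERFACE

Orientations are given as a unit quaternion [x, y, z, w].
In Python, from plant import env gives the robot as it stands.
- The arm moves only by the tool step_arm, never from a script. Its argument "targets" is a list of rows, each a list of 5 numbers: the shift along the tool's x, y, z scaled (see below), then the turn about the tool's z scaled (see below), then the closure, from 0 (fully open) to 1 (shut). A call has 1 to 8 rows; each row shifts and turns the pose as measured when the row begins, along the tool's axes as they then stand; what a row does not reach is not made up. The controller multiplies each number of a shift by 0.05 m and each number of a turn by 180 degrees. A row lasts 1/8 s, in which the tool goes at most 62.5 mm and 10.7 degrees, less where a joint would pass 70% of its speed; a pose out of reach is approached as far as the arm can. A call with a number of a shift or a turn outside -1 to 1 is refused whole. A call with a gripper value outside its range is refused whole. The fingers move at their own pace and stop on an object; "newtons" is the grip in N (left out, the last holds). Time passes only in rows, so rows that do not move let the fingers close. It gives the time, the measured TCP pose, the force and the opening at its end, in the units of the state.
- env.sense(): the state, without advancing time (a new reading comes with each control period).
- env.read_camera(name): name is "side" or "top" or "wrist"; returns a dict with "frame" (400x640x3 uint8, red, green, blue), "fovy" (degrees; the focal length in pixels is half the picture's height over the tangent of half this angle, whatever the lens; pixels are square), "cx", "cy" (the principal point, pixels), "cam_to_world" (4x4, takes a point from camera to world coordinates); the wrist camera has in their place "T_tool_cam" (4x4, takes a point from camera to tool coordinates, whose origin is the TCP and whose axes are the flange's). Camera axes: x right, y down, z forward; pixel columns grow to the right and rows downward; lengths in mm; the calibration is good to about 2 mm. A picture is of the moment at which its call begins: read the wrist's pose just before it. There is no depth.
- env.finish_job(): hands the job in, once; it reports no verdict.
The state is a dict: "time": time; "qpos": joint angles; "dq": joint speeds; "effort": joint torques, N m; "ee_pos": TCP position; "ee_rot": TCP orientation; "wrist_force": force on the tool from outside, world axes, zero at the start; "ft_torque": the same for the moment, N m; "grip_width": opening from 0.0 (shut) to 1.0 (fully open).
Only numpy, scipy, OpenCV 4.12 (cv2) and the standard library are available. Lean on these libraries where they do the work, as an engineer would, in place of code of your own. Each camera call takes 0.05 s, during which the arm holds its last target. There are 200 camera calls.

TASK

Load the shoe last on its carrier board into the setting unit: set it toe first on the landing plate in front of the closed sprung gate, then push it along the lane, board under the keeper strips, through the gate until you feel it come up against the steel stop. Press it home there with about 15 newtons for about a second (never more than 30 on the stop), then take the robot away so that the gate springs shut behind it; keep the board flat and leave the other things on the bench alone.

Things in the scene. Friction and masses are not known exactly. Their poses are not given: they have to be found in the camera images.
- last_top (a point): Loose carrier, 0.32-0.52 kg: grey plastic board 100 (x) x 70 (y) x 10 mm, on it a wooden toddler shoe last, toe to +x. Grip its upright ankle block near the heel, 32 (x) x 26 (y), top 72 above the board's underside. This point: middle of that block, 57 above the underside, 28 behind the board's centre, 78 behind its front edge. The heel's flat back is 19 behind this point. x to the toe, z up.
- carrier: The same carrier; origin at the centre of the board's underside, same axes. The last on it is 95 long, at most 40 wide; its foot part reaches 32 above the underside, so the heel's back, 47 behind this origin, can be pushed at heights from 12 to 32 above the underside.
- bay: Fixed loading bay: aluminium base 335 x 110 x 10 mm (top 10 above the bench), reaching from x -135 to 200, with a straight lane along its middle. Origin on the bench under the middle of the gate; x is the feed direction, y to its left. Gate posts at x 0, 33 to 45 either side of the middle, rise to 66 over the bench; no crossbar: open above.
- landing (a point): Middle of the landing, on top of the base, 90 before the gate, axes as the bay. The landing is 90 wide between kerbs 10 high, from x -135 to -53 of the bay; from there to x -12 a funnel narrows the way to the lane. Set the carrier here, its front edge short of x -15.
- lane_mid (a point): Point on the lane's floor (10 over the bench), 70 beyond the gate. The lane runs x -12 to 150 of the bay, 73 wide between rails 12 high. On the rails lie keeper strips, undersides 12 above the floor, 3 thick, reaching in to 29 either side of the middle: the board goes under them and cannot be put in from above. The middle 58 is open above.
- gate (a joint): Sprung gate at x 0 of the bay: one upright grey leaf 58 wide, 4 thick, 29 to 62 over the bench, hinged at y +30. Angle: 0 shut, grows as it swings inwards (+x), up to 1.5. It resists with 0.12 (shut) to 0.27 N m (about 4 N on the toe) and springs back. It rubs along the last and can shut only when the heel's back is past x 57.
- setter: Fixed grey setting unit at the lane's end, 115 x 150 x 66 high; origin on the bench, middle of its front face, 190 beyond the gate; axes as the bay. From it a rigid steel stop plate, 56 wide, 12 to 25 over the bench, stands out 19 to 31 towards the gate: set anew each time, not measured, feel for it with the board's front edge. Sliding the carrier takes 2 to 12 N before that.
- bare_last_mid (a point): A loose dark wooden last without a board, 95 long, 62 high; centre. To be left alone.
- notebook_mid (a point): A wire-bound notebook 150 x 110 x 16; centre. To be left alone.
- tape_mid (a point): A roll of tape lying flat, 84 across, 24 high; centre. To be left alone.
Things that resemble listed ones, but are neither listed nor needed, are in the scene too. What is meant by the carrier is not green or turquoise, and is the larger of those in its own colour.

How it is judged (in metres and radians):
On the way, in this order (a step that is already met when the one before it is completed fails the run):
1. the carrier stands flat on the landing, toe towards the gate, which is still shut (x of last_top in the frame of bay between -0.135 and -0.03 m and y of last_top in the frame of bay between -0.016 and 0.016 m and angle between the x axis of last_top and the x axis of bay, either way round below 0.2 rad and z of last_top in the frame of bay below 0.0735 m and value of joint gate below 0.1 rad and x of bay in the frame of last_top above 0 m), for 0.1 s.
2. the carrier, low in the lane, pushes the gate open (y of last_top in the frame of bay between -0.008 and 0.008 m and angle between the x axis of last_top and the x axis of bay, either way round below 0.1 rad and z of last_top in the frame of bay below 0.073 m and x of last_top in the frame of bay between -0.028 and 0.07 m and value of joint gate above 0.8 rad), for 0.05 s.
3. the board is pressed home on the stop with 8 to 25 N (y of last_top in the frame of bay between -0.008 and 0.008 m and angle between the x axis of last_top and the x axis of bay, either way round below 0.1 rad and z of last_top in the frame of bay below 0.073 m and x of last_top in the frame of bay above 0.077 m and contact force between carrier and setter between 8 and 25 N), for 0.4 s.
At the end, for the whole second after the job is handed in: The carrier lies flat and at rest in the lane beyond the gate, toe first, within 8 mm of the lane's middle and 0.1 rad of its direction, its heel past x = 58 mm of the bay (it was pressed on the stop with 8 to 25 N for 0.4 s), and the gate is shut behind it (below 0.06 rad) (y of last_top in the frame of bay between -0.008 and 0.008 m and angle between the x axis of last_top and the x axis of bay, either way round below 0.1 rad and z of last_top in the frame of bay between 0.06 and 0.073 m and x of last_top in the frame of bay above 0.077 m and x of setter in the frame of last_top above 0 m and value of joint gate below 0.06 rad and linear speed of carrier below 0.01 m/s); the robot touches nothing.
It fails at once if more than 30 N on the stop or setting unit from the carrier (contact force between carrier and setter above 30 N).
It fails at once if the carrier is tipped (angle between carrier's own z axis and vertical above 0.5 rad).
It fails at once if a bystander is moved by more than 15 mm (distance of any of bare_last_mid, notebook_mid, tape_mid from where it was at the start of the episode above 0.015 m).
It also fails if it takes over 61 s, if anything falls off the work surface, if the arm or the gripper's body presses on something with over 40 N, if the wrist force passes 120 N, or if a joint passes its speed limit or range.

## Working session

There is one attempt and no reset: what is moved stays moved. The work goes in short steps, Python scripts to look and compute and a tool call to move; the robot and the scene stay as the last step left them, time stands still between calls to the robot, and variables do not carry over. Pictures are saved under pics/ and viewed, about 8 in all and at most 12, crops included, and the job is handed in when it is done.

Besides the shell and the picture viewer there is one more tool, called after "Request:" as name(argument=value, ...), one argument or row to a line, values as JSON. step_arm: Moves the arm, as the interface text tells. Shifts and turns lie within -1 to 1; 1 stands for 0.05 m of shift or 180 degrees of turn. Its arguments: {"type":"object","properties":{"targets":{"type":"array","items":{"type":"array","items":{"type":"number","minimum":-1,"maximum":1}}},"newtons":{"type":"number"}},"required":["targets"]}

```bash
mkdir -p pics; ls; cat > h.py <<'E'
import numpy as np, cv2, json
from plant import env
from scipy.spatial.transform import Rotation as R
def snap(name,fn):
    s=env.sense(); c=env.read_camera(name); f=c['frame']
    cv2.imwrite(f'pics/{fn}.png',f[:,:,::-1])
    if 'cam_to_world' in c: T=np.array(c['cam_to_world'])
    else:
        W=np.eye(4); W[:3,:3]=R.from_quat(s['ee_rot']).as_matrix(); W[:3,3]=s['ee_pos']; T=W@np.array(c['T_tool_cam'])
    json.dump(dict(T=T.tolist(),f=200/np.tan(np.radians(c['fovy']/2)),cx=c['cx'],cy=c['cy']),open(f'pics/{fn}.json','w'))
    return s
def pt(fn,u,v,z):
    k=json.load(open(f'pics/{fn}.json')); T=np.array(k['T'])
    d=T[:3,:3]@np.array([(u-k['cx'])/k['f'],(v-k['cy'])/k['f'],1]); o=T[:3,3]
    return (o+d*(z-o[2])/d[2]).round(1)
def px(fn,p):
    k=json.load(open(f'pics/{fn}.json')); T=np.array(k['T']); c=T[:3,:3].T@(np.array(p)-T[:3,3])
    return (c[:2]/c[2]*k['f']+[k['cx'],k['cy']]).round(1)
E
python3 - <<'E'
from h import *
for n in('top','side'): s=snap(n,n+'0'); print(open(f'pics/{n}0.json').read())
print(s)
E
```

```text
pics
{"T": [[0.02146517158054903, -0.9930241325142313, 0.1159410136809926, 396.8518116481052], [-0.9994245129115656, -0.024359667624550937, -0.023606134471808544, -61.305119276894715], [0.026265745763204444, -0.11536758139780831, -0.9929755443926717, 1216.8330900410008], [0.0, 0.0, 0.0, 1.0]], "f": 492.50347292694494, "cx": 311.9773283408319, "cy": 203.19106052886232}
{"T": [[0.9975680213287337, -0.05029659825619681, 0.048252409537038396, 488.6338382879776], [-0.06954349608352668, -0.764567769469192, 0.6407806395650429, -725.0241268777489], [0.004663150732695619, -0.6425779159703198, -0.7662061582449496, 845.287879146136], [0.0, 0.0, 0.0, 1.0]], "f": 427.5576736662815, "cx": 320.13460940610594, "cy": 196.33652283695588}
{'time': 0.05, 'qpos': array([-1.26085999,  0.32184768, -0.07008564,  1.45164728,  0.02257949,
        1.37081185, -0.05686417]), 'dq': array([-0.00111491, -0.00166522, -0.0016257 , -0.00193926, -0.00034827,
       -0.00147346, -0.00057924]), 'effort': array([ 4.66015099e-04, -4.93006933e+01, -4.05845074e-01, -3.13709915e+01,
       -6.41627493e-02,  3.97321943e-02,  1.00174336e-04]), 'ee_pos': array([189.38137682, 621.22628192, 221.45940926]), 'ee_rot': array([ 1.47348352e-01,  9.89084190e-01, -9.58060682e-04, -1.03731765e-04]), 'wrist_force': array([ 0.03045349, -0.91916165,  0.2180313 ]), 'ft_torque': array([-0.053067  ,  0.07087281,  0.00359584]), 'grip_width': 1.001359523314499}
```

View pics/top0.png

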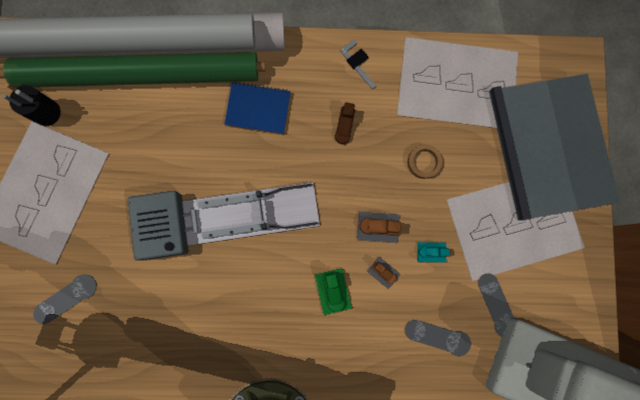

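View pics/side0.png

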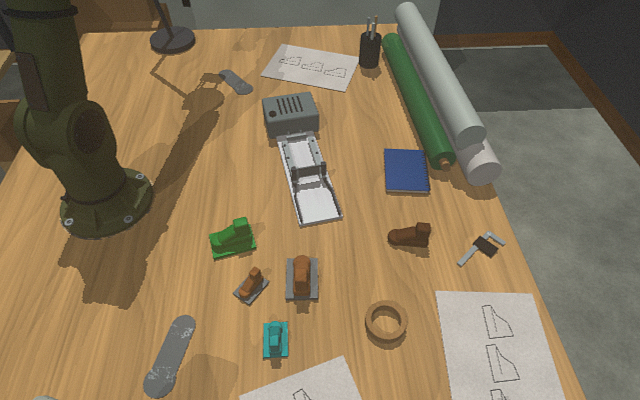

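In the top view, four items could be the carrier: large brown on grey board (379,227), small brown on grey (383,272), green (335,290) and turquoise (433,252). The large brown one fits, since it is neither green nor turquoise and is the larger of its colour. I'll confirm it in an enlarged crop, together with the bay.

```bash
python3 - <<'E'
from h import *
t=cv2.imread('pics/top0.png'); s=cv2.imread('pics/side0.png')
a=cv2.resize(t[200:260,345:445],None,fx=4,fy=4,interpolation=cv2.INTER_CUBIC) #400x240
b=cv2.resize(s[240:315,225:325],None,fx=4,fy=4,interpolation=cv2.INTER_CUBIC)[:300]
c=cv2.resize(t[170:270,125:325],None,fx=4,fy=4,interpolation=cv2.INTER_CUBIC)[:,:800][:360]
row=np.zeros((240,800,3),np.uint8); row[:,:400]=a; row[:,400:]=b[:240]
cv2.imwrite('pics/c1.png',np.vstack([row,c]))
E
```

```text
(no output)
```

View pics/c1.png

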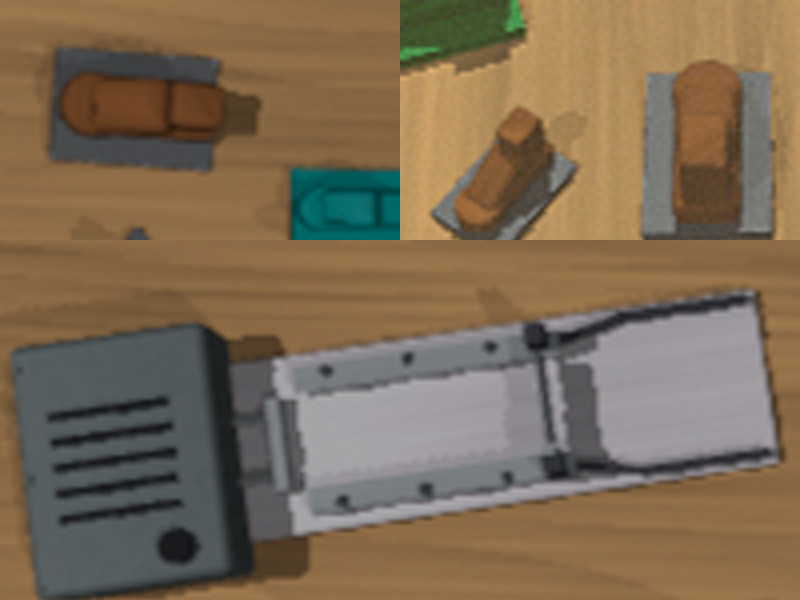

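Confirmed: the large brown last on a 100x70 grey board, toe to image-left, block at crop px (195,105). Bay: landing-end corners at crop (755,290) and (780,462), post tops at (537,335) and (558,462).

```bash
python3 - <<'E'
from h import *
T=lambda u,v,z: pt('top0',345+u/4,200+v/4,z)
B=lambda u,v,z: pt('top0',125+u/4,170+(v-240)/4,z)
c=np.array([T(*p,10) for p in((55,47),(218,58),(212,170),(50,160))]);print(c)
print('len',np.linalg.norm(c[0]-c[1]),np.linalg.norm(c[2]-c[3]),'wid',np.linalg.norm(c[0]-c[3]),np.linalg.norm(c[1]-c[2]))
d=(c[0]+c[3]-c[1]-c[2])[:2]; yaw=np.degrees(np.arctan2(d[1],d[0])); m=c.mean(0)[:2]; d/=np.linalg.norm(d)
print('carrier',m,'yaw',yaw,'block',m-28*d, 'block seen',T(197,106,72))
e=np.array([B(755,290,10),B(780,462,10)]);l=np.array([B(273,360,10),B(293,535,10)]);g=np.array([B(537,333,66),B(560,463,66)])
print(e,l,g,'width',np.linalg.norm(e[0]-e[1]),np.linalg.norm(l[0]-l[1]),'posts',np.linalg.norm(g[0]-g[1]))
d=(l.mean(0)-e.mean(0))[:2];print('len',np.linalg.norm(d),'yaw',np.degrees(np.arctan2(d[1],d[0])), 'yaw from end edge', np.degrees(np.arctan2(*(e[0]-e[1])[:2][::-1]))+90)
# setter top corners
st=np.array([B(203,325,66),B(250,570,66),B(13,352,66),B(40,598,66)]);print(st)
d=((st[2]+st[3]-st[0]-st[1]))[:2];print('setter yaw',np.degrees(np.arctan2(d[1],d[0])))
d/=np.linalg.norm(d); print('bay O',e.mean(0)[:2]+135*d, g.mean(0)[:2], ((st[0]+st[1])/2)[:2]-190*d)
E
```

```text
[[ 519.3 -205.9   10. ]
 [ 514.9 -307.    10. ]
 [ 445.8 -303.4   10. ]
 [ 449.6 -203.6   10. ]]
len 101.19570148973719 99.87231848715636 wid 69.73793802515235 69.19371358729053
carrier [ 482.4   -254.975] yaw 87.66269414087618 block [ 481.25809365 -282.95170549] block seen [ 480.4 -282.1   72. ]
[[ 589.5  -93.3   10. ]
 [ 483.1 -110.9   10. ]] [[538.5 201.5  10. ]
 [431.8 184.2  10. ]] [[551.7  35.9  66. ]
 [475.5  19.9  66. ]] width 107.8458158669125 108.09338555156832 posts 77.86167221425447
len 299.3523425664145 yaw 99.83834150415773 yaw from end edge 99.39244934081893
[[551.6 231.1  66. ]
 [409.5 196.5  66. ]
 [532.9 340.3  66. ]
 [390.8 315.7  66. ]]
setter yaw 99.29952742089738
bay O [514.484583    31.12570165] [513.6  27.9] [511.25317948  26.29716063]
```

```bash
cat >> h.py <<'E'
def ty(s):  # world yaw of tool y, deg
    y=R.from_quat(s['ee_rot']).as_matrix()[:,1]; return np.degrees(np.arctan2(y[1],y[0]))
def go(target,yaw=None,s=None):
    """total shift in tool units (0.05 m) and turn units needed"""
    s=s or env.sense(); M=R.from_quat(s['ee_rot']).as_matrix(); d=M.T@(np.array(target)-s['ee_pos'])/50
    t=None if yaw is None else -((yaw-ty(s)+90)%180-90)/180
    print('pos',s['ee_pos'].round(1),'yaw',ty(s).round(2),'t',s['time'],'F',s['wrist_force'].round(1),'q1,7',s['qpos'][[0,6]].round(2),'g',round(s['grip_width'],3)); print('shift total',d.round(3),'turn',t)
BAY=np.array([513.5,29.5]); BY=99.6
def bay(x,y,z):
    c,s=np.cos(np.radians(BY)),np.sin(np.radians(BY)); return [BAY[0]+c*x-s*y,BAY[1]+s*x+c*y,z]
E
```

Request:
step_arm(
  targets=[
    [-0.86,-0.25,-0.3,-0.041,0],
    [-0.86,-0.25,-0.3,-0.041,0],
    [-0.86,-0.25,-0.3,0,0],
    [-0.86,-0.25,-0.3,0,0],
    [-0.86,-0.25,-0.3,0,0],
    [-0.86,-0.25,-0.3,0,0],
    [-0.86,-0.25,-0.3,0,0],
  ],
)

```text
time: 0.98
ee_pos: [482.1, 508.1, 322.9]
ee_rot: [0.009, 1.0, -0.005, -0.004]
wrist_force: [0.6, -0.0, 0.1]
grip_width: 1.001
```

```bash
python3 - <<'E'
from h import *
go([530,-20,330],87.66)
E
```

```text
pos [482.1 508.1 322.9] yaw 88.99 t 0.975 F [ 0.6 -0.   0.1] q1,7 [-0.88  0.72] g 1.001
shift total [ -1.144 -10.544  -0.052] turn 0.007401175332329915
```

Request:
step_arm(
  targets=[
    [-0.1,-1,0,0.007,0],
    [-0.1,-1,0,0,0],
    [-0.1,-1,0,0,0],
    [-0.1,-1,0,0,0],
    [-0.1,-1,0,0,0],
    [-0.1,-1,0,0,0],
    [-0.1,-1,0,0,0],
    [-0.1,-1,0,0,0],
  ],
)

```text
time: 1.98
ee_pos: [508.9, 94.5, 320.2]
ee_rot: [0.021, 1.0, -0.008, -0.007]
wrist_force: [1.1, 0.7, -0.3]
grip_width: 0.999
```

Request:
step_arm(
  targets=[
    [-0.1,-1,0,0,0],
    [-0.1,-1,0,0,0],
    [-0.1,-0.7,0,0,0],
    [0,0,0,0,0],
  ],
)

```text
time: 2.48
ee_pos: [516.6, -51.1, 321.3]
ee_rot: [0.025, 1.0, -0.008, -0.007]
wrist_force: [-0.8, 0.2, 1.3]
grip_width: 0.998
```

```bash
python3 - <<'E'
from h import *
go([481,-283,200],87.66); snap('wrist','w1')
print(px('w1',bay(-135,0,10)),px('w1',bay(0,0,62)),px('w1',bay(150,0,22)),px('w1',[481,-283,72]))
E
```

```text
pos [516.6 -51.1 321.3] yaw 87.09 t 2.475 F [-0.8  0.2  1.3] q1,7 [-0.37  1.56] g 0.998
shift total [ 0.439 -4.627  2.513] turn -0.0031755515722075244
[286.7 180.5] [380.7 166.7] [480.5 139.8] [141.2 154.7]
```

View pics/w1.png

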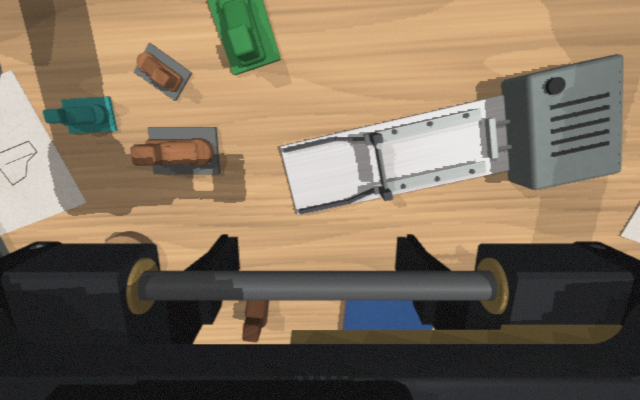

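The wrist picture agrees with the top view: block at about (145,155) against (141,155) predicted, landing end midpoint (289,180) against (287,180). Moving above the block.

Request:
step_arm(
  targets=[
    [0.1,-1,0.5,0,0],
    [0.1,-1,0.5,0,0],
    [0.1,-1,0.5,0,0],
    [0.1,-1,0.6,0,0],
    [0.05,-0.7,0.6,0,0],
    [0,0,0.5,0,0],
    [0,0,0,0,0],
  ],
)

```text
time: 3.4
ee_pos: [486.3, -276.7, 158.2]
ee_rot: [0.013, 1.0, -0.005, -0.007]
wrist_force: [0.2, -0.1, -0.2]
grip_width: 1.0
```

```bash
python3 - <<'E'
from h import *
go([481,-283,39],87.66); snap('wrist','w2')
print(px('w2',[481,-283,72]),px('w2',[482.4,-255,10]))
E
```

```text
pos [ 486.3 -276.7  158.2] yaw 88.53 t 3.4 F [ 0.2 -0.1 -0.2] q1,7 [-0.1  2.1] g 1.0
shift total [ 0.068 -0.106  2.387] turn 0.004829860190105488
[310.2 201.3] [340.1 186.1]
```

View pics/w2.png

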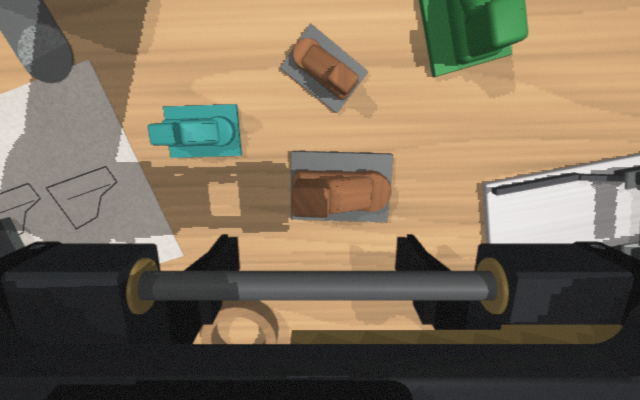

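Request:
step_arm(
  targets=[
    [0.07,-0.1,0.6,0.005,0.3],
    [0,0,0.6,0,0.3],
    [0,0,0.6,0,0.3],
    [0,0,0.4,0,0.3],
    [0,0,0,0,0.3],
  ],
)

```text
time: 4.08
ee_pos: [492.4, -277.9, 54.6]
ee_rot: [0.014, 1.0, -0.006, 0.001]
wrist_force: [0.8, -0.9, 0.3]
grip_width: 0.705
```

```bash
python3 - <<'E'
from h import *
go([481,-283,39],87.66)
E
```

```text
pos [ 492.4 -277.9   54.6] yaw 88.38 t 4.075 F [ 0.8 -0.9  0.3] q1,7 [-0.06  2.17] g 0.705
shift total [ 0.226 -0.105  0.313] turn 0.004017528370238526
```

Request:
step_arm(
  targets=[
    [0.24,-0.1,0,0.004,0.3],
    [0.0,0,0.15,0,0.3],
    [0.0,0,0.15,0,0.3],
    [0,0,0,0,0.3],
  ],
)

```text
time: 4.58
ee_pos: [483.5, -283.0, 47.8]
ee_rot: [0.02, 1.0, -0.004, 0.005]
wrist_force: [-1.0, -0.8, 0.3]
grip_width: 0.697
```

```bash
python3 - <<'E'
from h import *
go([481,-283,39],87.66)
E
```

```text
pos [ 483.5 -283.    47.8] yaw 87.71 t 4.575 F [-1.  -0.8  0.3] q1,7 [-0.04  2.18] g 0.697
shift total [0.051 0.    0.175] turn 0.00030478044250112173
```

Request:
step_arm(
  targets=[
    [0.05,0,0.12,0,0.3],
    [0.03,0,0.1,0,0.3],
    [0,0,0,0,0.3],
  ],
)

```text
time: 4.95
ee_pos: [484.6, -283.4, 48.1]
ee_rot: [0.02, 1.0, -0.002, 0.01]
wrist_force: [0.2, 0.0, -1.2]
grip_width: 0.7
```

```bash
python3 - <<'E'
from h import *
go([481,-283,39],87.66)
E
```

```text
pos [ 484.6 -283.4   48.1] yaw 87.72 t 4.95 F [ 0.2  0.  -1.2] q1,7 [-0.04  2.19] g 0.7
shift total [0.076 0.006 0.181] turn 0.0003585926274235855
```

```bash
python3 - <<'E'
from h import *
s=env.sense();print(s['qpos'].round(3)); print(R.from_quat(s['ee_rot']).as_matrix().round(3))
E
```

```text
[-0.038  0.308  0.603  1.902 -0.218  0.975  2.195]
[[-0.999  0.04   0.02 ]
 [ 0.04   0.999 -0.004]
 [-0.02  -0.003 -1.   ]]
```

Request:
step_arm(
  targets=[
    [0.08,0,0.2,0,0.3],
    [0.05,0,0.15,0,0.3],
  ],
)

```text
time: 5.2
ee_pos: [485.5, -284.2, 46.2]
ee_rot: [0.02, 1.0, 0.002, 0.017]
wrist_force: [-18.9, 9.4, 56.0]
grip_width: 0.704
```

Request:
step_arm(
  targets=[
    [0.05,0,0.08,0,0.3],
  ],
)

```text
time: 5.32
ee_pos: [485.2, -284.1, 46.9]
ee_rot: [0.02, 1.0, 0.003, 0.02]
wrist_force: [-4.2, 3.9, 16.5]
grip_width: 0.702
```

```bash
python3 - <<'E'
from h import *
go([481,-283,39],87.66); snap('side','s3'); snap('wrist','w3')
a=cv2.imread('pics/s3.png')[170:370,170:420]; b=cv2.imread('pics/w3.png')[100:340,130:480]
cv2.imwrite('pics/c3.png',np.hstack([cv2.resize(a,(400,320),interpolation=2),cv2.resize(b,(400,320))]))
E
```

```text
pos [ 485.2 -284.1   46.9] yaw 87.75 t 5.325 F [-4.2  3.9 16.5] q1,7 [-0.02  2.22] g 0.702
shift total [0.092 0.017 0.154] turn 0.000479413327073767
```

View pics/c3.png

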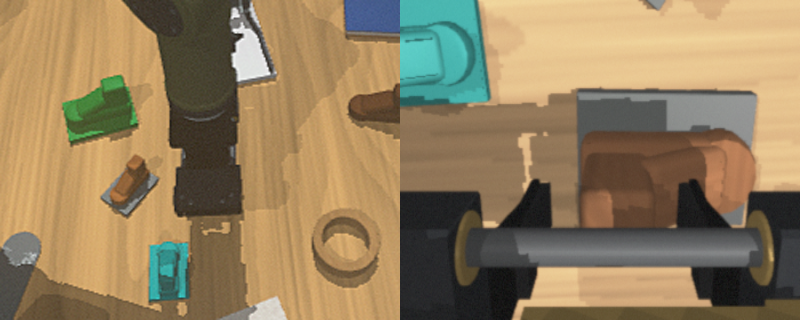

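The front finger is resting on the instep, so gripping along x does not work. I'll rise, turn 90° and grip across the 26 mm width. Pushing will be done later with closed fingers on the heel.

Request:
step_arm(
  targets=[
    [0,0,-0.7,0,0],
    [0,0,-0.7,0,0],
    [0,0,-0.4,0.055,0],
    [0,0,0,0.055,0],
    [0,0,0,0.055,0],
    [0,0,0,0.055,0],
    [0,0,0,0.055,0],
    [0,0,0,0.055,0],
  ],
)

```text
time: 6.42
ee_pos: [483.6, -285.2, 138.1]
ee_rot: [0.527, 0.85, 0.014, 0.019]
wrist_force: [0.4, -0.0, -0.7]
grip_width: 1.002
```

Request:
step_arm(
  targets=[
    [0,0,0,0.055,0],
    [0,0,0,0.055,0],
    [0,0,0,0.055,0],
  ],
)

```text
time: 6.8
ee_pos: [483.9, -285.1, 136.6]
ee_rot: [0.733, 0.68, 0.018, 0.015]
wrist_force: [0.1, -0.0, -0.6]
grip_width: 1.002
```

```bash
python3 - <<'E'
from h import *
go([481,-283,150],-2.3);s=snap('wrist','w4'); print(s['qpos'].round(2), s['ee_rot'].round(3))
print(px('w4',[481,-283,72]),px('w4',[482.4,-255,10]))
a=cv2.imread('pics/w4.png')[0:330,150:550];cv2.imwrite('pics/w4c.png',cv2.resize(a,None,fx=1.8,fy=1.8,interpolation=2))
E
```

```text
pos [ 483.9 -285.1  136.6] yaw -4.31 t 6.8 F [ 0.1 -0.  -0.6] q1,7 [-0.23  0.59] g 1.002
shift total [ 0.04  -0.048 -0.271] turn -0.011167069845666965
[-0.23  0.21  0.82  1.84 -0.2   1.13  0.59] [0.733 0.68  0.018 0.015]
[307.2 214. ] [305.  164.1]
```

View pics/w4c.png

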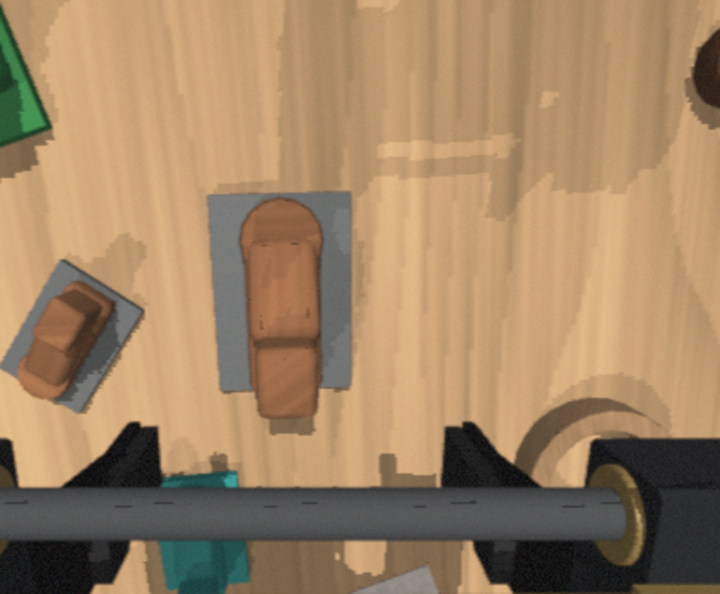

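```bash
python3 - <<'E'
from h import *
P=lambda u,v,z: pt('w4',150+u/1.8,v/1.8,z)
c=np.array([P(208,196,10),P(351,192,10),P(350,388,10),P(220,392,10)]);print(c)
b=np.array([P(257,345,72),P(317,345,72),P(316,416,72),P(258,418,72)]);print(b,b.mean(0))
d=(c[0]+c[1]-c[2]-c[3])[:2];d/=np.linalg.norm(d);print(np.degrees(np.arctan2(d[1],d[0])),c.mean(0)[:2],c.mean(0)[:2]-28*d)
print(R.from_quat(env.sense()['ee_rot']).as_matrix().round(3))
E
```

```text
[[ 452.5 -204.3   10. ]
 [ 521.6 -207.6   10. ]
 [ 515.8 -307.5   10. ]
 [ 447.  -303.4   10. ]]
[[ 471.9 -264.9   72. ]
 [ 496.3 -267.1   72. ]
 [ 493.8 -297.9   72. ]
 [ 469.3 -296.5   72. ]] [ 482.825 -281.6     72.   ]
86.75001116701492 [ 484.225 -255.7  ] [ 482.6376074  -283.65496708]
[[ 0.08   0.996  0.047]
 [ 0.997 -0.08   0.002]
 [ 0.006  0.047 -0.999]]
```

Request:
step_arm(
  targets=[
    [0.03,-0.03,0.6,-0.006,0],
    [0,0,0.6,0,0],
    [0,0,0.3,0,0],
  ],
)

```text
time: 7.22
ee_pos: [488.1, -283.8, 60.3]
ee_rot: [0.725, 0.688, 0.019, 0.018]
wrist_force: [-1.2, -0.5, -0.1]
grip_width: 1.001
```

```bash
python3 - <<'E'
from h import *
go([482.5,-283,42],-3.25);print(R.from_quat(env.sense()['ee_rot']).as_matrix().round(3))
E
```

```text
pos [ 488.1 -283.8   60.3] yaw -3.05 t 7.225 F [-1.2 -0.5 -0.1] q1,7 [-0.18  0.68] g 1.001
shift total [ 0.009 -0.131  0.36 ] turn 0.001103373199014849
[[ 0.053  0.997  0.052]
 [ 0.999 -0.053  0.001]
 [ 0.003  0.052 -0.999]]
```

Request:
step_arm(
  targets=[
    [0,-0.14,0.22,0,0],
    [0,-0.05,0.2,0,0],
  ],
)

```text
time: 7.48
ee_pos: [479.3, -283.6, 37.8]
ee_rot: [0.725, 0.688, 0.019, 0.018]
wrist_force: [0.1, 0.0, 0.5]
grip_width: 0.998
```

```bash
python3 - <<'E'
from h import *
go([482.5,-283,42],-3.25)
E
```

```text
pos [ 479.3 -283.6   37.8] yaw -2.95 t 7.475 F [0.1 0.  0.5] q1,7 [-0.17  0.71] g 0.998
shift total [ 0.016  0.068 -0.081] turn 0.0016404188468053052
```

Request:
step_arm(
  newtons=30,
  targets=[
    [0,0.07,-0.08,0,0],
    [0,0,0,0,1],
    [0,0,0,0,1],
    [0,0,0,0,1],
    [0,0,0,0,1],
    [0,0,0,0,1],
    [0,0,0,0,1],
  ],
)

```text
time: 8.35
ee_pos: [484.1, -284.5, 44.0]
ee_rot: [0.725, 0.689, 0.02, 0.019]
wrist_force: [-0.5, -0.6, -0.4]
grip_width: 0.405
```

```bash
python3 - <<'E'
from h import *
s=env.sense();print(s['grip_width']*87)
go(bay(-90,0,150),BY-90)
E
```

```text
35.24556141459555
pos [ 484.1 -284.5   44. ] yaw -2.92 t 8.35 F [-0.5 -0.6 -0.4] q1,7 [-0.17  0.7 ] g 0.405
shift total [ 4.549  0.773 -2.071] turn -0.06958064562986865
```

Request:
step_arm(
  targets=[
    [0,0,0,0,1],
    [0,0,0,0,1],
    [0,0,0,0,1],
  ],
)

```text
time: 8.72
ee_pos: [483.1, -284.6, 44.1]
ee_rot: [0.725, 0.689, 0.019, 0.018]
wrist_force: [-0.9, 0.2, 1.5]
grip_width: 0.303
```

Request:
step_arm(
  targets=[
    [0,0,-0.2,0,1],
    [0,0,-0.3,0,1],
    [0,0,-0.3,0,1],
  ],
)

```text
time: 9.1
ee_pos: [479.3, -283.5, 84.0]
ee_rot: [0.725, 0.689, 0.018, 0.017]
wrist_force: [-0.3, -0.3, -3.6]
grip_width: 0.297
```

```bash
python3 - <<'E'
from h import *
s=env.sense();print(s['grip_width']*87,R.from_quat(s['ee_rot']).as_matrix().round(3))
go(bay(-90,0,150),BY-90)
E
```

```text
25.80461888861028 [[ 0.051  0.997  0.049]
 [ 0.999 -0.051  0.001]
 [ 0.003  0.049 -0.999]]
pos [ 479.3 -283.5   84. ] yaw -2.94 t 9.1 F [-0.3 -0.3 -3.6] q1,7 [-0.21  0.66] g 0.297
shift total [ 4.535  0.817 -1.266] turn -0.06964172203998405
```

Request:
step_arm(
  targets=[
    [0,0,-0.5,-0.02,1],
    [0.5,0.1,-0.3,-0.02,1],
    [0.7,0.1,-0.2,-0.02,1],
    [0.7,0.1,0,-0.01,1],
    [0.7,0.05,0,0,1],
    [0.7,0.05,0,0,1],
    [0.5,0,0,0,1],
    [0.2,0,0,0,1],
  ],
)

```text
time: 10.1
ee_pos: [472.1, -81.4, 144.2]
ee_rot: [0.645, 0.764, 0.02, 0.024]
wrist_force: [0.4, -0.8, -3.6]
grip_width: 0.294
```

```bash
python3 - <<'E'
from h import *
go(bay(-108,0,110),BY-90);s=snap('wrist','w5');print(R.from_quat(s['ee_rot']).as_matrix().round(3))
for p in [(-135,55,10),(-135,-55,10),(0,39,66),(0,-39,66),(150,36.5,25),(150,-36.5,25)]: print(p,px('w5',bay(*p)))
cv2.imwrite('pics/w5c.png',cv2.resize(cv2.imread('pics/w5.png')[0:300,130:530],None,fx=2,fy=2,interpolation=2))
E
```

```text
pos [472.1 -81.4 144.2] yaw 9.69 t 10.1 F [ 0.4 -0.8 -3.6] q1,7 [-0.51  0.26] g 0.294
shift total [-0.104  1.143  0.756] turn 0.0004936689587928022
[[-0.168  0.984  0.062]
 [ 0.986  0.168 -0.   ]
 [-0.01   0.061 -0.998]]
(-135, 55, 10) [311.9 223.2]
(-135, -55, 10) [420.9 221. ]
(0, 39, 66) [337.5  69.5]
(0, -39, 66) [445.8  70.4]
(150, 36.5, 25) [ 338.  -157.1]
(150, -36.5, 25) [ 440.9 -152. ]
```

View pics/w5c.png

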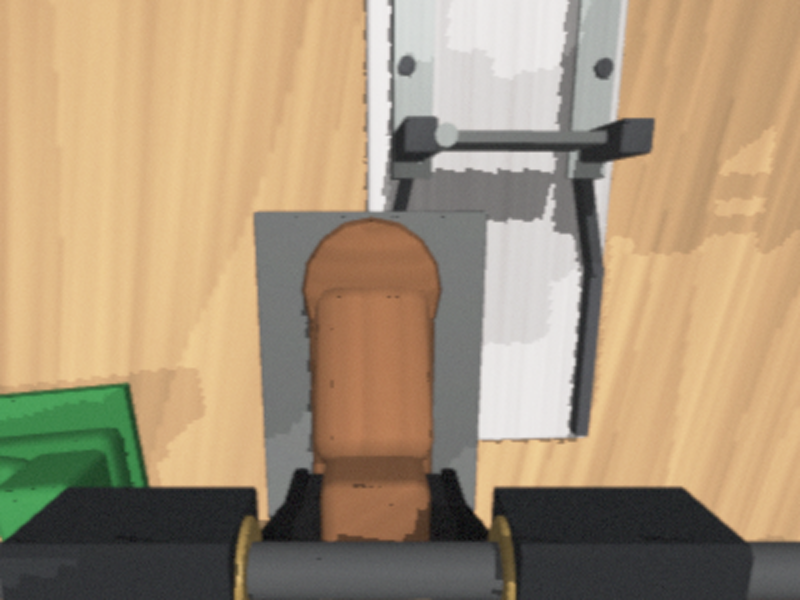

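```bash
python3 - <<'E'
from h import *
P=lambda u,v,z: pt('w5',130+u/2,v/2,z)
def tb(p):
    d=p[:2]-BAY; c,s=np.cos(np.radians(BY)),np.sin(np.radians(BY)); return np.round([c*d[0]+s*d[1],-s*d[0]+c*d[1]],1)
for n,q in dict(corner=(583,438,10),Ledge1=(367,205,10),Ledge2=(366,5,10),postL=(422,133,66),postR=(637,134,66),pin=(446,133,62),screwL=(406,65,25),screwR=(603,68,25),stripL1=(432,100,25),stripR1=(577,100,25),brdFL=(255,213,110),brdFR=(486,213,110)).items(): p=P(*q);print(n,p,tb(p))
E
```

```text
corner [590.3 -92.3  10. ] [-132.9  -55.4]
Ledge1 [ 4.647e+02 -3.000e-01  1.000e+01] [-21.2  53.1]
Ledge2 [451.4  76.6  10. ] [56.8 53.4]
postL [477.1  25.4  66. ] [ 2.  36.6]
postR [553.3  38.5  66. ] [  2.2 -40.7]
pin [486.   27.4  62. ] [ 2.5 27.5]
screwL [470.5  54.5  25. ] [31.8 38.2]
screwR [549.8  67.9  25. ] [ 31.8 -42.2]
stripL1 [483.3  43.9  25. ] [19.2 27.4]
stripR1 [542.2  54.5  25. ] [ 19.9 -32.5]
brdFL [428.1 -10.4 110. ] [-25.1  90.9]
brdFR [495.3   1.  110. ] [-25.1  22.7]
```

```bash
sed -i 's/BAY=np.array(.*); BY/BAY=np.array([515.1,31.8]); BY/' h.py; python3 - <<'E'
from h import *
go(bay(-108,-1,110),BY-90)
E
```

```text
pos [472.  -80.6 144.1] yaw 9.71 t 10.15 F [-0.4  0.4 -3.7] q1,7 [-0.51  0.26] g 0.299
shift total [-0.081  1.2    0.757] turn 0.0005894138756567536
```

Request:
step_arm(
  targets=[
    [-0.04,0.5,0.2,0,1],
    [-0.04,0.5,0.25,0,1],
    [0,0.2,0.3,0,1],
    [0,0,0,0,1],
  ],
)

```text
time: 10.65
ee_pos: [536.9, -79.5, 111.8]
ee_rot: [0.646, 0.762, 0.02, 0.025]
wrist_force: [-0.6, -0.8, -4.8]
grip_width: 0.295
```

```bash
python3 - <<'E'
from h import *
go(bay(-108,-1,60),BY-90)
E
```

```text
pos [536.9 -79.5 111.8] yaw 9.45 t 10.65 F [-0.6 -0.8 -4.8] q1,7 [-0.49  0.36] g 0.295
shift total [ 0.12  -0.106  1.029] turn -0.0008284680278602568
```

Request:
step_arm(
  targets=[
    [0.1,-0.1,0.2,-0.001,1],
    [0.02,0,0.3,0,1],
    [0,0,0.3,0,1],
  ],
)

```text
time: 11.02
ee_pos: [533.6, -75.6, 71.4]
ee_rot: [0.646, 0.763, 0.022, 0.027]
wrist_force: [0.2, -0.0, -4.7]
grip_width: 0.295
```

```bash
python3 - <<'E'
from h import *
go(bay(-108,-1,55),BY-90)
E
```

```text
pos [533.6 -75.6  71.4] yaw 9.53 t 11.025 F [ 0.2 -0.  -4.7] q1,7 [-0.49  0.39] g 0.295
shift total [ 0.024 -0.009  0.327] turn -0.0003794182779320939
```

Request:
step_arm(
  targets=[
    [0.02,0,0.15,0,1],
    [0,0,0.12,0,1],
  ],
)

```text
time: 11.28
ee_pos: [533.8, -75.0, 56.2]
ee_rot: [0.646, 0.763, 0.021, 0.026]
wrist_force: [-0.4, -5.5, 4.1]
grip_width: 0.298
```

Request:
step_arm(
  targets=[
    [0,0,0.06,0,1],
  ],
)

```text
time: 11.4
ee_pos: [535.0, -75.4, 55.0]
ee_rot: [0.646, 0.763, 0.021, 0.026]
wrist_force: [-5.8, 0.2, 15.7]
grip_width: 0.303
```

Request:
step_arm(
  targets=[
    [0,0,-0.04,0,0.3],
    [0,0,0,0,0.3],
    [0,0,0,0,0.3],
    [0,0,0,0,0.3],
    [0,0,-0.5,0,0.3],
    [0,0,-0.6,0,0.3],
  ],
)

```text
time: 12.15
ee_pos: [531.5, -75.2, 112.6]
ee_rot: [0.646, 0.763, 0.021, 0.027]
wrist_force: [-0.3, 1.6, 0.2]
grip_width: 0.699
```

```bash
python3 - <<'E'
from h import *
go(bay(-150,0,110),BY-90)
E
```

```text
pos [531.5 -75.2 112.6] yaw 9.53 t 12.15 F [-0.3  1.6  0.2] q1,7 [-0.51  0.34] g 0.699
shift total [-0.835  0.031  0.066] turn -0.000385124970883213
```

Request:
step_arm(
  targets=[
    [-0.5,0,0,0,1],
    [-0.5,0,0,0,1],
    [-0.05,0,0,0,1],
    [0,0,0,0,1],
    [0,0,0,0,1],
    [0,0,0,0,1],
  ],
)

```text
time: 12.9
ee_pos: [541.6, -124.3, 115.2]
ee_rot: [0.644, 0.764, 0.023, 0.027]
wrist_force: [-0.4, 0.5, 0.9]
grip_width: 0.099
```

```bash
python3 - <<'E'
from h import *
go(bay(-160,0,60),BY-90);s=snap('wrist','w6');print(R.from_quat(s['ee_rot']).as_matrix().round(3))
cv2.imwrite('pics/w6c.png',cv2.resize(cv2.imread('pics/w6.png')[0:300,130:530],None,fx=2,fy=2,interpolation=2))
E
```

```text
pos [ 541.6 -124.3  115.2] yaw 9.78 t 12.9 F [-0.4  0.5  0.9] q1,7 [-0.43  0.48] g 0.099
shift total [-0.021 -0.081  1.101] turn 0.001002293731054651
[[-0.169  0.983  0.071]
 [ 0.986  0.169  0.001]
 [-0.011  0.071 -0.997]]
```

View pics/w6c.png

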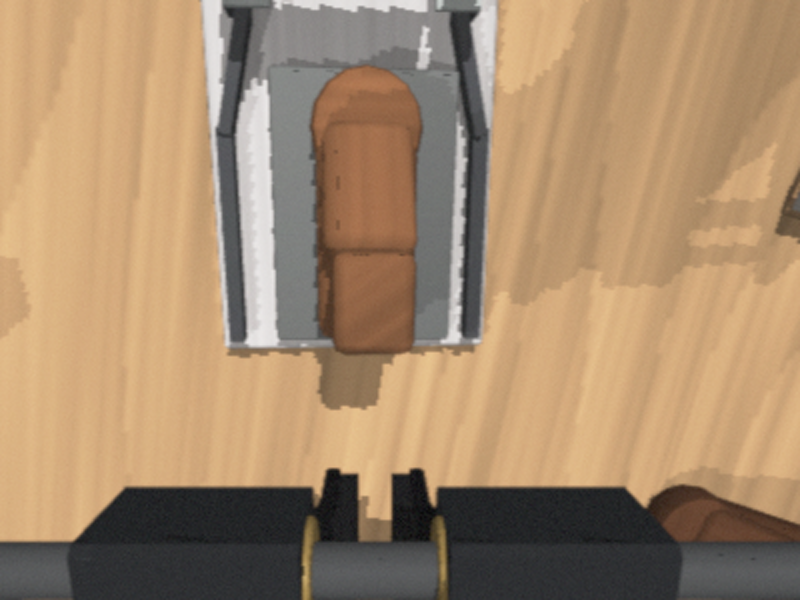

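```bash
python3 - <<'E'
from h import *
P=lambda u,v,z: pt('w6',130+u/2,v/2,z)
def tb(p):
    d=p[:2]-BAY; c,s=np.cos(np.radians(BY)),np.sin(np.radians(BY)); return np.round([c*d[0]+s*d[1],-s*d[0]+c*d[1]],1)
for n,q in dict(baseL=(227,347,10),baseR=(481,343,10),FL=(270,67,20),FR=(456,71,20),BL=(278,338,20),BR=(449,340,20),b1=(334,255,82),b2=(414,252,82),b3=(414,352,82),b4=(338,352,82)).items(): print(n,tb(P(*q)))
E
```

```text
baseL [-134.5   53. ]
baseR [-134.   -54.9]
FL [-30.5  29.7]
FR [-30.7 -38. ]
BL [-129.1   30.9]
BR [-130.7  -39. ]
b1 [-92.9   8.3]
b2 [-92.1 -15.6]
b3 [-122.5  -16.2]
b4 [-122.2    7.6]
```

Request:
step_arm(
  targets=[
    [-0.02,-0.1,0.5,0,1],
    [0,-0.06,0.5,0,1],
    [0,-0.03,0.4,0,1],
    [0,0,0.1,0,1],
  ],
)

```text
time: 13.45
ee_pos: [539.0, -124.5, 38.6]
ee_rot: [0.643, 0.765, 0.025, 0.027]
wrist_force: [0.9, 0.9, -0.0]
grip_width: 0.007
```

```bash
cat >> h.py <<'E'
def tb(p):
    d=np.array(p)[:2]-BAY; c,s=np.cos(np.radians(BY)),np.sin(np.radians(BY)); return np.round([c*d[0]+s*d[1],-s*d[0]+c*d[1]],1)
def st(x,y,z=34):
    s=env.sense(); F=s['wrist_force']; print('bay',tb(s['ee_pos']),'z',s['ee_pos'][2].round(1),'Fx',(F[0]*np.cos(np.radians(BY))+F[1]*np.sin(np.radians(BY))).round(2)); go(bay(x,y,z),BY-90,s)
E
python3 - <<'E'
from h import *
st(-140,-3)
E
```

```text
bay [-158.1    2.5] z 38.6 Fx 0.74
pos [ 539.  -124.5   38.6] yaw 9.97 t 13.45 F [ 0.9  0.9 -0. ] q1,7 [-0.39  0.56] g 0.007
shift total [0.362 0.106 0.095] turn 0.002057947836931204
```

Request:
step_arm(
  targets=[
    [0.15,0.1,0.1,0.002,1],
    [0.15,0,0.03,0,1],
    [0.12,0,0.02,0,1],
  ],
)

```text
time: 13.82
ee_pos: [542.6, -101.8, 32.4]
ee_rot: [0.645, 0.763, 0.025, 0.029]
wrist_force: [-0.6, -3.2, 2.3]
grip_width: 0.007
```

```bash
python3 - <<'E'
from h import *
st(-100,-2)
E
```

```text
bay [-136.3   -4.9] z 32.4 Fx -3.07
pos [ 542.6 -101.8   32.4] yaw 9.61 t 13.825 F [-0.6 -3.2  2.3] q1,7 [-0.43  0.51] g 0.007
shift total [ 0.725 -0.055 -0.045] turn 3.064715502342589e-05
```

Request:
step_arm(
  targets=[
    [0.2,-0.03,-0.02,0,1],
    [0.2,-0.02,-0.02,0,1],
    [0.2,-0.02,0,0,1],
  ],
)

```text
time: 14.2
ee_pos: [534.0, -72.5, 34.6]
ee_rot: [0.645, 0.763, 0.025, 0.03]
wrist_force: [1.5, -7.0, -1.4]
grip_width: 0.006
```

```bash
python3 - <<'E'
from h import *
st(-80,-1)
E
```

```text
bay [-106.    -1.3] z 34.6 Fx -7.19
pos [534.  -72.5  34.6] yaw 9.57 t 14.2 F [ 1.5 -7.  -1.4] q1,7 [-0.49  0.42] g 0.006
shift total [ 0.519 -0.007  0.005] turn -0.00016541971134063576
```

Request:
step_arm(
  targets=[
    [0.2,0,0,0,1],
    [0.2,0,0,0,1],
  ],
)

```text
time: 14.45
ee_pos: [532.0, -57.7, 35.3]
ee_rot: [0.646, 0.762, 0.024, 0.035]
wrist_force: [3.5, -12.6, -1.4]
grip_width: 0.011
```

```bash
python3 - <<'E'
from h import *
st(-60,-1); snap('side','s7'); snap('wrist','w7')
a=cv2.imread('pics/s7.png')[110:235,250:370]; b=cv2.imread('pics/w7.png')[0:280,180:460]
cv2.imwrite('pics/c7.png',np.hstack([cv2.resize(a,(400,416),interpolation=2),cv2.resize(b,(400,416))]))
E
```

```text
bay [-91.1  -1.8] z 35.3 Fx -13.01
pos [532.  -57.7  35.3] yaw 9.49 t 14.45 F [  3.5 -12.6  -1.4] q1,7 [-0.52  0.37] g 0.011
shift total [ 0.622 -0.018  0.01 ] turn -0.0006283832402521247
```

View pics/c7.png

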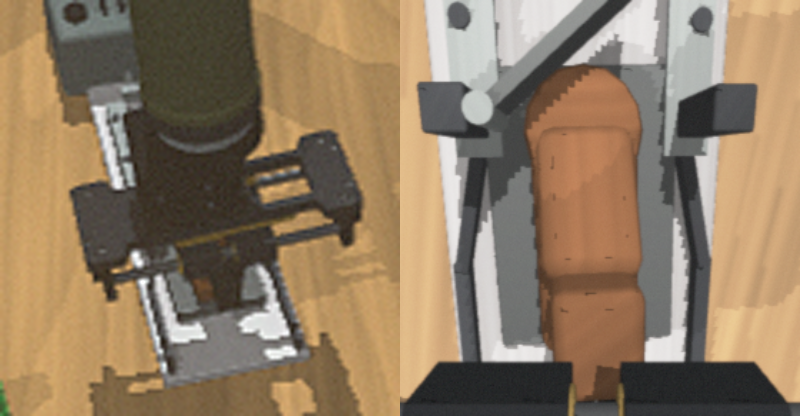

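The board is under the keeper strips and the gate is swinging open (leaf at about 45°, hinge pin at (477,107) in the crop). Continuing.

Request:
step_arm(
  targets=[
    [0.2,0,0,0,1],
    [0.2,0,0,0,1],
    [0.2,0,0,0,1],
  ],
)

```text
time: 14.92
ee_pos: [530.0, -42.4, 36.4]
ee_rot: [0.649, 0.759, 0.02, 0.044]
wrist_force: [2.6, -12.5, -1.2]
grip_width: 0.005
```

```bash
python3 - <<'E'
from h import *
st(-30,-1)
E
```

```text
bay [-75.6  -2.3] z 36.4 Fx -12.77
pos [530.  -42.4  36.4] yaw 9.1 t 14.925 F [  2.6 -12.5  -1.2] q1,7 [-0.57  0.29] g 0.005
shift total [ 0.914 -0.038  0.006] turn -0.0027945020550640878
```

Request:
step_arm(
  targets=[
    [0.3,-0.02,0,-0.003,1],
    [0.3,-0.02,0,0,1],
    [0.3,-0.02,0,0,1],
  ],
)

```text
time: 15.3
ee_pos: [522.3, -9.9, 35.6]
ee_rot: [0.648, 0.759, 0.016, 0.052]
wrist_force: [2.4, -7.2, -1.9]
grip_width: 0.005
```

```bash
python3 - <<'E'
from h import *
st(0,-1);print(R.from_quat(env.sense()['ee_rot']).as_matrix().round(3))
E
```

```text
bay [-42.4  -0.1] z 35.6 Fx -7.53
pos [522.3  -9.9  35.6] yaw 9.17 t 15.3 F [ 2.4 -7.2 -1.9] q1,7 [-0.64  0.18] g 0.005
shift total [ 0.848  0.009 -0.015] turn -0.0023777774049120936
[[-0.154  0.983  0.099]
 [ 0.986  0.159 -0.042]
 [-0.057  0.092 -0.994]]
```

Request:
step_arm(
  targets=[
    [0.25,0,0,-0.002,1],
    [0.25,0,0,0,1],
    [0.25,0,0,0,1],
  ],
)

```text
time: 15.68
ee_pos: [518.6, 22.2, 35.3]
ee_rot: [0.647, 0.76, 0.016, 0.056]
wrist_force: [3.1, -6.3, 1.7]
grip_width: 0.004
```

```bash
python3 - <<'E'
from h import *
st(30,-1);print(R.from_quat(env.sense()['ee_rot']).as_matrix().round(3)[:,2])
E
```

```text
bay [-10.1  -1.8] z 35.3 Fx -6.7
pos [518.6  22.2  35.3] yaw 9.33 t 15.675 F [ 3.1 -6.3  1.7] q1,7 [-0.7   0.08] g 0.004
shift total [ 0.801 -0.022 -0.029] turn -0.001480628444929503
[ 0.105 -0.049 -0.993]
```

Request:
step_arm(
  targets=[
    [0.25,-0.02,-0.02,-0.001,1],
    [0.25,0,-0.02,0,1],
    [0.25,0,0,0,1],
    [0.15,0,0,0,1],
  ],
)

```text
time: 16.18
ee_pos: [511.8, 64.1, 35.4]
ee_rot: [0.647, 0.76, 0.015, 0.06]
wrist_force: [1.8, -7.7, 2.5]
grip_width: 0.006
```

```bash
python3 - <<'E'
from h import *
st(50,-1);print(R.from_quat(env.sense()['ee_rot']).as_matrix().round(3)[:,2])
E
```

```text
bay [32.4 -2.1] z 35.4 Fx -7.87
pos [511.8  64.1  35.4] yaw 9.42 t 16.175 F [ 1.8 -7.7  2.5] q1,7 [-0.77 -0.03] g 0.006
shift total [ 0.353 -0.026  0.001] turn -0.0010069222353328497
[ 0.11  -0.054 -0.992]
```

Request:
step_arm(
  targets=[
    [0.15,-0.02,0,0,1],
    [0.12,0,0,0,1],
  ],
)

```text
time: 16.42
ee_pos: [510.0, 74.6, 35.5]
ee_rot: [0.647, 0.759, 0.015, 0.062]
wrist_force: [1.2, -9.2, 2.7]
grip_width: 0.005
```

Request:
step_arm(
  targets=[
    [0.1,0,0,0,1],
    [0.1,0,0,0,1],
  ],
)

```text
time: 16.68
ee_pos: [509.2, 81.1, 35.7]
ee_rot: [0.648, 0.759, 0.013, 0.064]
wrist_force: [2.7, -7.0, 2.0]
grip_width: 0.006
```

```bash
python3 - <<'E'
from h import *
st(60,-1)
E
```

```text
bay [49.6 -2.4] z 35.7 Fx -7.34
pos [509.2  81.1  35.7] yaw 9.21 t 16.675 F [ 2.7 -7.   2. ] q1,7 [-0.8  -0.09] g 0.006
shift total [ 0.209 -0.032  0.015] turn -0.0021781959267913624
```

Request:
step_arm(
  targets=[
    [0.09,-0.02,0,-0.002,1],
  ],
)

```text
time: 16.8
ee_pos: [508.7, 83.6, 36.0]
ee_rot: [0.646, 0.76, 0.013, 0.065]
wrist_force: [5.3, -11.3, 2.1]
grip_width: 0.006
```

Request:
step_arm(
  targets=[
    [0.09,0,0,0,1],
  ],
)

```text
time: 16.92
ee_pos: [508.8, 83.6, 36.3]
ee_rot: [0.647, 0.76, 0.011, 0.067]
wrist_force: [2.0, -17.0, 3.1]
grip_width: 0.008
```

Request:
step_arm(
  targets=[
    [0.09,0,0,0,1],
  ],
)

```text
time: 17.05
ee_pos: [508.8, 83.3, 36.4]
ee_rot: [0.648, 0.759, 0.01, 0.069]
wrist_force: [2.2, -13.7, 2.1]
grip_width: 0.004
```

Request:
step_arm(
  targets=[
    [0.09,0,0,0,1],
  ],
)

```text
time: 17.18
ee_pos: [508.7, 83.1, 36.4]
ee_rot: [0.649, 0.758, 0.008, 0.071]
wrist_force: [2.6, -12.4, 1.9]
grip_width: 0.004
```

Contact with the stop at TCP bay x ≈ 52 (board front ≈ 159, the near end of the given range). Now pressing harder for about a second.

Request:
step_arm(
  targets=[
    [0.13,0,0.01,0,1],
  ],
)

```text
time: 17.3
ee_pos: [508.7, 82.9, 36.3]
ee_rot: [0.65, 0.756, 0.005, 0.073]
wrist_force: [0.5, -19.9, 12.1]
grip_width: 0.013
```

Request:
step_arm(
  targets=[
    [0.15,0,0.01,0,1],
  ],
)

```text
time: 17.42
ee_pos: [508.7, 82.5, 36.4]
ee_rot: [0.652, 0.754, 0.002, 0.076]
wrist_force: [-0.6, -21.9, 13.5]
grip_width: 0.007
```

Request:
step_arm(
  targets=[
    [0.15,0,0.01,0,1],
  ],
)

```text
time: 17.55
ee_pos: [508.6, 82.1, 36.5]
ee_rot: [0.654, 0.753, -0.002, 0.079]
wrist_force: [-0.3, -19.4, 12.9]
grip_width: 0.006
```

Request:
step_arm(
  targets=[
    [0.15,0,0,0,1],
    [0.15,0,0,0,1],
  ],
)

```text
time: 17.8
ee_pos: [508.4, 81.3, 36.9]
ee_rot: [0.657, 0.749, -0.008, 0.084]
wrist_force: [1.6, -20.4, 7.8]
grip_width: 0.001
```

Request:
step_arm(
  targets=[
    [0.15,0,0,0,1],
    [0.15,0,0,0,1],
  ],
)

```text
time: 18.05
ee_pos: [508.3, 80.5, 37.2]
ee_rot: [0.661, 0.745, -0.015, 0.09]
wrist_force: [0.3, -19.9, 9.0]
grip_width: 0.008
```

```bash
python3 - <<'E'
from h import *
st(45,-1,110);print(R.from_quat(env.sense()['ee_rot']).as_matrix().round(3))
E
```

```text
bay [49.1 -1.4] z 37.2 Fx -19.66
pos [508.3  80.5  37.2] yaw 7.31 t 18.05 F [  0.3 -19.9   9. ] q1,7 [-0.86 -0.24] g 0.008
shift total [-0.306  0.135 -1.42 ] turn -0.012694555428116653
[[-0.111  0.987  0.113]
 [ 0.982  0.127 -0.141]
 [-0.154  0.096 -0.983]]
```

Pressed at about 20 N total (about 7 N of that is sliding drag) for roughly 0.8 s. Withdrawing now: back a little, then straight up.

Request:
step_arm(
  targets=[
    [-0.2,0,0,0,1],
    [-0.1,0.02,-0.2,0,1],
    [-0.1,0.05,-0.5,0,1],
    [-0.1,0.05,-0.6,0,1],
    [-0.1,0.05,-0.6,0,1],
    [-0.1,0.05,-0.6,0,1],
  ],
)

```text
time: 18.8
ee_pos: [506.1, 70.3, 170.2]
ee_rot: [0.66, 0.747, -0.013, 0.087]
wrist_force: [0.5, -0.1, 0.4]
grip_width: 0.006
```

```bash
python3 - <<'E'
from h import *
st(-40,-1,200)
snap('wrist','w8'); snap('top','t8')
a=cv2.imread('pics/t8.png')[170:270,170:290]; b=cv2.imread('pics/w8.png')[0:300,140:500]
cv2.imwrite('pics/c8.png',np.hstack([cv2.resize(a,(400,333),interpolation=2),cv2.resize(b,(400,333))]))
E
```

```text
bay [39.5  2.5] z 170.2 Fx -0.16
pos [506.1  70.3 170.2] yaw 7.49 t 18.8 F [ 0.5 -0.1  0.4] q1,7 [-0.88 -0.26] g 0.006
shift total [-1.655  0.184 -0.341] turn -0.011743166283149028
```

View pics/c8.png

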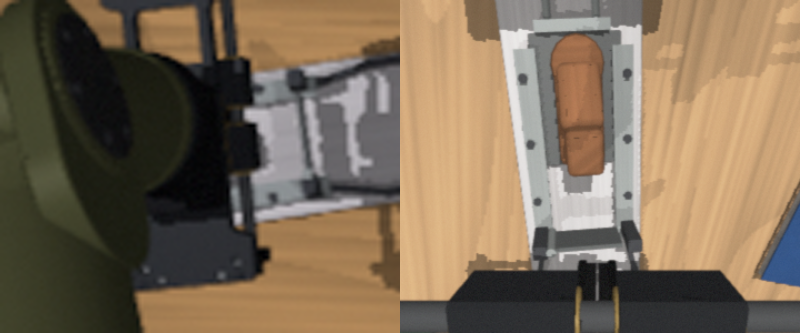

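Request:
step_arm(
  targets=[
    [-0.4,0.05,-0.3,0,1],
    [-0.4,0.05,-0.2,0,1],
    [0,0,0,0,1],
  ],
)

```text
time: 19.27
ee_pos: [513.5, 33.9, 204.7]
ee_rot: [0.659, 0.747, -0.011, 0.086]
wrist_force: [0.2, -0.4, -0.0]
grip_width: 0.005
```

```bash
python3 - <<'E'
from h import *
st(-40,-1,200)
snap('wrist','w9')
for p in [(159,0,20),(80,0,82),(0,0,62)]: print(px('w9',bay(*p)))
cv2.imwrite('pics/w9c.png',cv2.resize(cv2.imread('pics/w9.png')[0:240,230:450],None,fx=2.5,fy=2.5,interpolation=2))
E
```

```text
bay [2.4 1.2] z 204.7 Fx -0.39
pos [513.5  33.9 204.7] yaw 7.54 t 19.275 F [ 0.2 -0.4 -0. ] q1,7 [-0.85 -0.18] g 0.005
shift total [-0.822  0.065  0.222] turn -0.011442789215288388
[290.1 -14.4]
[298.6  86.4]
[302.7 172.8]
```

View pics/w9c.png

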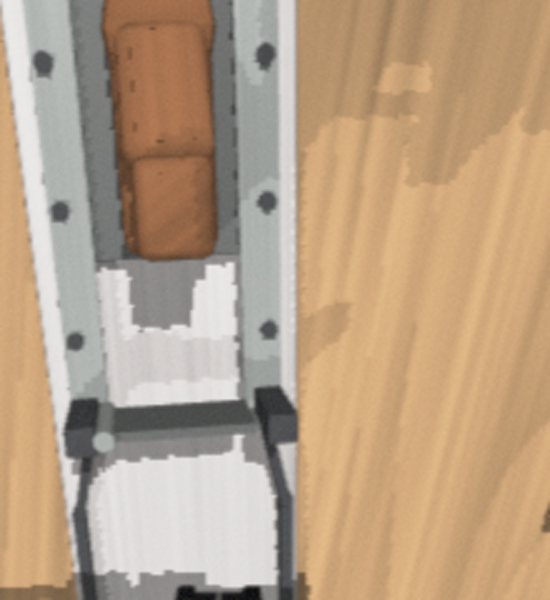

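```bash
python3 - <<'E'
from h import *
W=lambda u,v,z: tb(pt('w8',140+(u-400)*.9,v*.9,z))
print('front',W(535,34,20),W(610,34,20),'stop near edge',W(536,31,25),W(609,28,25),'block',W(560,128,82),W(604,128,82),W(603,174,82),W(568,176,82))
P=lambda u,v,z: tb(pt('w9',230+u/2.5,v/2.5,z))
b=[P(133,158,82),P(214,158,82),P(214,256,82),P(140,258,82)];print('block',b,np.mean(b,0),'posts',P(82,415,66),P(278,405,66),'strip edges',P(90,200,25),P(240,200,25),'rear',P(120,262,20),P(236,255,20))
g=cv2.imread('pics/w8.png'); k=[g[int(v*.9),int(140+(565-400)*.9)].tolist() for v in range(14,40,2)]; print(k)
E
```

```text
front [159.2  28.4] [157.4 -27.4] stop near edge [160.7  27.1] [161.  -26.1] block [100.4  14.7] [ 98.8 -14.2] [ 67.7 -12.6] [67.8 11.8]
block [array([97.5, 11. ]), array([ 96.6, -14.3]), array([ 67. , -13.2]), array([67.6, 11.1])] [82.175 -1.35 ] posts [10.6 36.8] [  9.6 -36.9] strip edges [82.9 28.6] [ 80.5 -29.2] rear [58.9 19.2] [ 59.4 -27.7]
[[116, 117, 120], [114, 116, 117], [141, 144, 143], [185, 189, 184], [185, 187, 183], [183, 187, 182], [181, 186, 180], [184, 188, 184], [174, 178, 174], [109, 112, 109], [73, 74, 72], [61, 76, 100], [64, 92, 137]]
```

Gate is shut and the board front is at the stop (about 159 against 160). I'm not sure of the force that reached the stop: the tool had leaned 9° and was pressing the block high, with up to 13 N downward, so added friction may have taken part of the push. I'll straighten the tool by pressing it lightly backwards on the fixed setter's rear face, then press again, low down.

```bash
python3 - <<'E'
from h import *
st(345,0,160);print(R.from_quat(env.sense()['ee_rot']).as_matrix().round(3),env.sense()['qpos'].round(2))
E
```

```text
bay [3.4 1.5] z 204.0 Fx 0.39
pos [513.1  35.  204. ] yaw 7.61 t 19.325 F [-0.6  0.3 -0.7] q1,7 [-0.85 -0.18] g 0.005
shift total [ 6.88  -0.292 -0.139] turn -0.011050348464548105
[[-0.117  0.987  0.113]
 [ 0.983  0.132 -0.131]
 [-0.144  0.096 -0.985]] [-0.85 -0.06  0.6   1.91  0.2   1.2  -0.18]
```

Request:
step_arm(
  targets=[
    [0.9,-0.04,-0.13,-0.005,1],
    [0.9,-0.04,-0.13,-0.005,1],
    [0.9,-0.04,-0.13,0,1],
    [0.9,-0.04,-0.13,0,1],
    [0.9,-0.04,-0.13,0,1],
    [0.9,-0.04,-0.13,0,1],
    [0.9,-0.04,-0.13,0,1],
    [0.6,0,0,0,1],
  ],
)

```text
time: 20.32
ee_pos: [436.7, 386.4, 189.6]
ee_rot: [0.647, 0.758, -0.019, 0.083]
wrist_force: [0.6, -0.1, -0.3]
grip_width: -0.0
```

```bash
python3 - <<'E'
from h import *
st(335,0,45);print(R.from_quat(env.sense()['ee_rot']).as_matrix().round(3)[:,2],env.sense()['qpos'].round(2))
E
```

```text
bay [362.7  18.1] z 189.6 Fx -0.19
pos [436.7 386.4 189.6] yaw 9.41 t 20.325 F [ 0.6 -0.1 -0.3] q1,7 [-1.15 -0.71] g -0.0
shift total [-0.11   0.135  2.961] turn -0.0010507178670979536
[ 0.102 -0.135 -0.986] [-1.15  0.22  0.32  1.67  0.1   1.3  -0.71]
```

Request:
step_arm(
  targets=[
    [0,0.05,0.7,0,1],
    [0,0.05,0.7,0,1],
    [0,0.03,0.7,0,1],
    [0,0,0.6,0,1],
    [-0.2,0,0,0,1],
  ],
)

```text
time: 20.95
ee_pos: [450.1, 364.5, 48.2]
ee_rot: [0.641, 0.763, -0.023, 0.081]
wrist_force: [-0.4, 0.2, -0.1]
grip_width: 0.004
```

```bash
python3 - <<'E'
from h import *
st(315,0,45);print(R.from_quat(env.sense()['ee_rot']).as_matrix().round(3)[:,2])
E
```

```text
bay [338.9   8.6] z 48.2 Fx 0.24
pos [450.1 364.5  48.2] yaw 10.17 t 20.95 F [-0.4  0.2 -0.1] q1,7 [-1.1  -0.66] g 0.004
shift total [-0.462  0.162  0.148] turn 0.0031445041217049645
[ 0.093 -0.14  -0.986]
```

Request:
step_arm(
  targets=[
    [-0.2,0.05,0.05,0,1],
    [-0.2,0,0.05,0,1],
    [-0.15,0,0.05,0,1],
  ],
)

```text
time: 21.32
ee_pos: [457.8, 342.0, 48.4]
ee_rot: [0.641, 0.763, -0.018, 0.078]
wrist_force: [-6.3, 15.5, -1.6]
grip_width: 0.009
```

Request:
step_arm(
  targets=[
    [-0.15,0,0.02,0,1],
    [-0.15,0,0,0,1],
  ],
)

```text
time: 21.58
ee_pos: [457.2, 342.1, 50.7]
ee_rot: [0.639, 0.766, -0.007, 0.071]
wrist_force: [-1.0, 13.2, -10.1]
grip_width: 0.006
```

```bash
python3 - <<'E'
from h import *
st(315,0,45);print(R.from_quat(env.sense()['ee_rot']).as_matrix().round(3)[:,2])
E
```

```text
bay [315.6   5.3] z 50.7 Fx 13.21
pos [457.2 342.1  50.7] yaw 10.58 t 21.575 F [ -1.   13.2 -10.1] q1,7 [-1.06 -0.6 ] g 0.006
shift total [0.    0.097 0.122] turn 0.005439412543175987
[ 0.099 -0.102 -0.99 ]
```

It works: lean along the lane went from 0.14 to 0.10. Continuing.

Request:
step_arm(
  targets=[
    [-0.16,0,0.05,0.002,1],
    [-0.16,0,0.05,0.002,1],
    [-0.16,0,0.05,0,1],
    [-0.16,0,0.05,0,1],
    [-0.16,0,0.05,0,1],
    [-0.16,0,0.05,0,1],
  ],
)

```text
time: 22.32
ee_pos: [457.2, 342.4, 51.5]
ee_rot: [0.635, 0.77, 0.026, 0.049]
wrist_force: [-4.4, 12.7, -0.9]
grip_width: 0.01
```

```bash
python3 - <<'E'
from h import *
st(315,0,45);print(R.from_quat(env.sense()['ee_rot']).as_matrix().round(3)[:,2])
E
```

```text
bay [315.9   5.3] z 51.5 Fx 13.29
pos [457.2 342.4  51.5] yaw 11.08 t 22.325 F [-4.4 12.7 -0.9] q1,7 [-1.03 -0.54] g 0.01
shift total [-0.015  0.092  0.14 ] turn 0.008243026361486253
[ 0.108 -0.022 -0.994]
```

Request:
step_arm(
  targets=[
    [-0.16,0,0.05,0.002,1],
    [-0.16,0,0.05,0.002,1],
    [-0.16,0,0.05,0.002,1],
    [-0.16,0,0.05,0.002,1],
    [-0.16,0,0.05,0,1],
    [-0.16,0,0.05,0,1],
  ],
)

```text
time: 23.08
ee_pos: [457.4, 343.0, 52.4]
ee_rot: [0.636, 0.769, 0.057, 0.028]
wrist_force: [-7.1, 13.6, 1.6]
grip_width: 0.004
```

```bash
python3 - <<'E'
from h import *
st(330,0,210);print(R.from_quat(env.sense()['ee_rot']).as_matrix().round(3))
E
```

```text
bay [316.5   5. ] z 52.4 Fx 14.61
pos [457.4 343.   52.4] yaw 10.73 t 23.075 F [-7.1 13.6  1.6] q1,7 [-1.   -0.48] g 0.004
shift total [ 0.364  0.495 -3.105] turn 0.0062570432298015375
[[-0.19   0.975  0.116]
 [ 0.981  0.185  0.053]
 [ 0.03   0.124 -0.992]]
```

Request:
step_arm(
  targets=[
    [0.3,0,0,0,1],
    [0.05,0.07,-0.6,0.003,1],
    [0,0.08,-0.7,0.003,1],
    [0,0.08,-0.7,0,1],
    [0,0.08,-0.6,0,1],
    [-0.8,0,0,0,1],
    [-0.9,0,0,0,1],
    [-0.9,0,0,0,1],
  ],
)

```text
time: 24.08
ee_pos: [478.6, 230.2, 190.9]
ee_rot: [0.641, 0.765, 0.063, 0.029]
wrist_force: [0.2, 0.6, 0.2]
grip_width: 0.002
```

```bash
python3 - <<'E'
from h import *
st(32,-1,130)
E
```

```text
bay [201.7   2.9] z 190.9 Fx 0.51
pos [478.6 230.2 190.9] yaw 9.95 t 24.075 F [0.2 0.6 0.2] q1,7 [-0.93 -0.34] g 0.002
shift total [-3.437 -0.107  1.091] turn 0.0019690284236234213
```

Request:
step_arm(
  targets=[
    [-0.8,-0.03,0,0.002,1],
    [-0.8,-0.03,0,0,1],
    [-0.8,-0.03,0,0,1],
    [-0.8,0,0.2,0,1],
    [-0.1,0,0.3,0,1],
  ],
)

```text
time: 24.7
ee_pos: [509.6, 57.8, 164.0]
ee_rot: [0.646, 0.759, 0.067, 0.032]
wrist_force: [0.1, -1.1, -0.8]
grip_width: 0.004
```

```bash
python3 - <<'E'
from h import *
st(33,-1,34);print(R.from_quat(env.sense()['ee_rot']).as_matrix().round(3))
E
```

```text
bay [26.6  1.1] z 164.0 Fx -1.05
pos [509.6  57.8 164. ] yaw 9.03 t 24.7 F [ 0.1 -1.1 -0.8] q1,7 [-0.77  0.01] g 0.004
shift total [ 0.031 -0.332  2.583] turn -0.003182755120215417
[[-0.162  0.977  0.135]
 [ 0.986  0.155  0.06 ]
 [ 0.038  0.143 -0.989]]
```

Request:
step_arm(
  targets=[
    [0,-0.1,0.6,-0.003,1],
    [0,-0.1,0.6,0,1],
    [0,-0.08,0.6,0,1],
    [0,-0.05,0.5,0,1],
  ],
)

```text
time: 25.2
ee_pos: [511.2, 64.7, 46.7]
ee_rot: [0.642, 0.762, 0.069, 0.033]
wrist_force: [0.0, 0.4, -0.0]
grip_width: 0.005
```

```bash
python3 - <<'E'
from h import *
st(45,-1,32)
E
```

```text
bay [33.1 -1.6] z 46.7 Fx 0.34
pos [511.2  64.7  46.7] yaw 9.6 t 25.2 F [ 0.   0.4 -0. ] q1,7 [-0.75  0.14] g 0.005
shift total [ 0.227 -0.055  0.297] turn 2.0235007875789456e-05
```

Request:
step_arm(
  targets=[
    [0.05,-0.05,0.15,0,1],
    [0.1,-0.02,0.12,0,1],
    [0.1,0,0.02,0,1],
  ],
)

```text
time: 25.58
ee_pos: [506.7, 79.2, 31.1]
ee_rot: [0.642, 0.763, 0.068, 0.033]
wrist_force: [0.0, 1.1, -0.7]
grip_width: 0.006
```

```bash
python3 - <<'E'
from h import *
st(51,-1,32)
E
```

```text
bay [48.2  0.4] z 31.1 Fx 1.08
pos [506.7  79.2  31.1] yaw 9.68 t 25.575 F [ 0.   1.1 -0.7] q1,7 [-0.77  0.13] g 0.006
shift total [ 0.057  0.03  -0.012] turn 0.0004550998498345393
```

Request:
step_arm(
  targets=[
    [0.08,0.02,-0.02,0,1],
  ],
)

```text
time: 25.7
ee_pos: [507.2, 83.9, 33.0]
ee_rot: [0.642, 0.763, 0.069, 0.033]
wrist_force: [0.3, -6.4, -0.2]
grip_width: 0.005
```

Request:
step_arm(
  targets=[
    [0.1,0,-0.01,0,1],
  ],
)

```text
time: 25.82
ee_pos: [507.1, 84.5, 34.1]
ee_rot: [0.642, 0.763, 0.067, 0.036]
wrist_force: [2.0, -18.7, 0.3]
grip_width: 0.003
```

Request:
step_arm(
  targets=[
    [0.14,0,-0.01,0,1],
  ],
)

```text
time: 25.95
ee_pos: [507.0, 84.6, 35.1]
ee_rot: [0.643, 0.762, 0.065, 0.039]
wrist_force: [3.1, -18.2, -0.6]
grip_width: 0.007
```

Request:
step_arm(
  targets=[
    [0.16,0,-0.01,0,1],
  ],
)

```text
time: 26.08
ee_pos: [506.9, 84.5, 35.4]
ee_rot: [0.645, 0.761, 0.062, 0.043]
wrist_force: [6.7, -18.2, -11.4]
grip_width: 0.0
```

Request:
step_arm(
  targets=[
    [0.17,0,0.03,0,1],
    [0.17,0,0.03,0,1],
  ],
)

```text
time: 26.32
ee_pos: [507.0, 84.0, 33.2]
ee_rot: [0.649, 0.757, 0.055, 0.05]
wrist_force: [-2.7, -19.7, 9.2]
grip_width: 0.005
```

Request:
step_arm(
  targets=[
    [0.18,0,0.02,0,1],
    [0.18,0,0.02,0,1],
  ],
)

```text
time: 26.58
ee_pos: [507.0, 83.9, 33.2]
ee_rot: [0.653, 0.754, 0.048, 0.056]
wrist_force: [-3.6, -21.4, 13.5]
grip_width: 0.006
```

Request:
step_arm(
  targets=[
    [0.18,0,0.01,0,1],
    [0.18,0,0.01,0,1],
  ],
)

```text
time: 26.82
ee_pos: [506.8, 83.7, 33.5]
ee_rot: [0.657, 0.75, 0.041, 0.062]
wrist_force: [-0.0, -20.3, 7.5]
grip_width: 0.008
```

```bash
python3 - <<'E'
from h import *
st(40,-1,120);print(R.from_quat(env.sense()['ee_rot']).as_matrix().round(3)[:,2])
E
```

```text
bay [52.6 -0.5] z 33.5 Fx -20.04
pos [506.8  83.7  33.5] yaw 7.76 t 26.825 F [ -0.  -20.3   7.5] q1,7 [-0.84 -0.08] g 0.008
shift total [-0.32   0.267 -1.698] turn -0.010239685068766373
[ 0.147 -0.021 -0.989]
```

Request:
step_arm(
  targets=[
    [0.2,0,-0.02,0,1],
    [0.2,0,-0.01,0,1],
  ],
)

```text
time: 27.08
ee_pos: [506.5, 83.9, 35.1]
ee_rot: [0.661, 0.746, 0.033, 0.07]
wrist_force: [1.6, -21.9, 1.9]
grip_width: 0.005
```

Request:
step_arm(
  targets=[
    [0.2,0,0,0,1],
    [0.2,0,0,0,1],
  ],
)

```text
time: 27.32
ee_pos: [506.4, 83.5, 35.2]
ee_rot: [0.665, 0.742, 0.024, 0.077]
wrist_force: [0.5, -23.6, 7.8]
grip_width: 0.007
```

Request:
step_arm(
  targets=[
    [-0.2,0,0,0,1],
    [-0.1,0.05,-0.3,0,1],
    [-0.05,0.07,-0.6,0,1],
    [-0.05,0.07,-0.6,0,1],
    [-0.05,0.07,-0.6,0,1],
    [-0.1,0.07,-0.6,0,1],
    [-0.2,0,-0.3,0,1],
    [0,0,0,0,1],
  ],
)

```text
time: 28.32
ee_pos: [506.9, 61.1, 203.0]
ee_rot: [0.665, 0.742, 0.032, 0.078]
wrist_force: [-1.4, 0.4, 0.2]
grip_width: 0.003
```

```bash
python3 - <<'E'
from h import *
st(0,-1,200); snap('wrist','w10')
# leaf/carrier check: compare with w9-type geometry by colour
im=cv2.cvtColor(cv2.imread('pics/w10.png'),cv2.COLOR_BGR2HSV); 
u,v=px('w10',bay(80,0,82)); print('block px',u,v)
m=cv2.inRange(im,(4,110,50),(14,255,255)); n,l,stt,c=cv2.connectedComponentsWithStats(m); i=1+np.argmax(stt[1:,4]); print('brown blob',stt[i],c[i])
x,y,w,h,_=stt[i]; print('blob rear edge in bay at z82',tb(pt('w10',x+w/2,y+h,82)))
for x in(-12,-6,0,6,12): print(x,[cv2.imread('pics/w10.png')[int(q[1]),int(q[0])].tolist() for q in [px('w10',bay(x,yy,62)) for yy in(15,0,-15,-25)] if 0<=q[1]<400])
E
```

```text
bay [30.2  3.3] z 203.0 Fx 0.61
pos [506.9  61.1 203. ] yaw 6.61 t 28.325 F [-1.4  0.4  0.2] q1,7 [-0.9  -0.23] g 0.003
shift total [-0.592  0.106  0.122] turn -0.016635627491726188
block px 294.8 131.5
brown blob [ 266   38   45  109 3801] [288.82478295  92.01052355]
blob rear edge in bay at z82 [67.2  6.5]
-12 [[219, 221, 223], [220, 222, 224], [221, 222, 224], [155, 154, 158]]
-6 [[152, 154, 156], [136, 136, 140], [137, 138, 141], [133, 134, 137]]
0 [[116, 119, 116], [112, 114, 113], [115, 115, 114], [112, 115, 111]]
6 [[76, 79, 76], [72, 75, 72], [76, 78, 74], [74, 76, 74]]
12 [[80, 82, 81], [94, 93, 94], [77, 80, 78], [148, 150, 147]]
```

Leaf colour is uniform across the gate opening at x ≈ 0, so the gate is shut. The carrier is in the same place as before, and the tool is clear at z ≈ 203. Handing in.

```bash
python3 -c "
from h import *
print(env.finish_job())"
```

```text
the job is handed in; nothing more can be done
None
```

The carrier is in the lane against the steel stop with the gate shut behind it, and the job is handed in at about 28 s. How hard the board was pressed on the stop is only estimated, because I could not measure that force directly.

- **Loading:** I gripped the large brown last on its grey board across the ankle block, set it down on the landing, then pushed the heel with closed fingers through the gate. It came up against the stop with the board front at about 159 mm of the bay.
- **First press:** about 20 N at the wrist for roughly 0.8 s. The tool had leaned up to about 9° by then and was pushing high on the block with up to about 13 N downward, so friction may have taken part of the push.
- **Straightening the tool:** I pressed the fingers at 13–17 N on the rear face of the fixed setting unit.
- **Second press:** low on the heel, 18–24 N at the wrist for about 1.5 s. Taking off about 7 N of sliding drag, that is roughly 12–17 N on the stop, and never above 24 N.
- **Last checks:**
  - The last camera check, made in code on the final wrist image, found the leaf across the full opening at the gate line and the block where it was after the first press.
  - The picture before the second press put last_top at about x 82 mm, within about 2 mm of the lane's middle, and the heel at about 61–63 mm against the 58 needed.
  - The robot was clear at 203 mm height.
- **Went wrong on the way:** the first grasp attempt, along the block's length, met the instep with a brief 56 N at the wrist, mostly vertical. I rose and regripped across the width. The top and wrist cameras also disagreed on the bay's position by about 2–3 mm; I used the wrist camera's value.

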